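Set the T-square against the stone slab

ROBOT

A 6-joint arm with a two-finger parallel gripper is mounted at the origin on the work surface. World frame = base frame: x ahead of the robot, y to its left, z up, the work surface at z = 0. Lengths are in m, angles in rad, forces in N, time in s.
With the tool pointing down it reaches from about 0.35 to 1 m from the base axis. Payload 7.1 kg.
Tool frame: the origin (TCP) lies midway between the tips of the shut fingers; the grasp point (between the pads) lies 19 mm behind it; z points along the fingers, y is the direction in which the jaws open and shut (so a half turn about z gives the same grasp; the last joint's range is limited). The gripper opens to 85 mm and grips with 20 to 120 N. Pads are 22 mm wide; open, the fingers measure 114 mm over their backs; the gripper's body (76 mm by 85 mm) begins 54 mm behind the grasp point. The pads swing forward as they close: fully open they stand 13 mm farther back than shut.
Start: joints at [1.104, 0.423, 1.63, -0, 1.089, -0.019], TCP at [0.271, 0.563, 0.231] pointing down, gripper open.
Joint ranges: [-3, 3], [-0.9, 2.11], [0.09, 2.58], [-1.31, 4.45], [0.11, 2.69], [-2.54, 2.54]. Speed limits (rad/s): [2.39, 2.39, 3.01, 3.14, 3.14, 3.14].

INTERFACE

Orientations are given as [roll, pitch, yaw] about the fixed x, y, z axes, in that order (R = Rz(yaw) Ry(pitch) Rx(roll)).
In Python, from plant import arm, camera gives the robot as it stands.
- The arm moves only by the tool drive_tool, never from a script. Its argument "moves" is a list of rows, each a list of 6 numbers: the shift along the tool's x, y, z normalised to -1 to 1, where 1 is 10 cm, then the turn, a rotation vector about the tool's x, y, z normalised to -1 to 1, where 1 is pi rad. In form: [[dx, dy, dz, rx, ry, rz], ...]. A call has 1 to 12 rows; each row is the pose to reach, as a shift and turn from the pose commanded when the call began, along the tool's axes at that moment, turning the shorter way round; what a row does not reach only later rows make up. A row lasts 1/12 s, in which the tool goes at most 41.7 mm and 7.16 degrees, less where a joint would pass 70% of its speed; a pose out of reach is approached as far as the arm can. A call with a number of a shift or a turn outside -1 to 1 is refused whole. A call with a gripper value outside its range is refused whole. "grip" is the opening, from 0 (shut) to 1 (fully open), set as the call begins (left out, the last holds). The fingers move at their own pace and stop on an object; "newtons" is the grip in N (left out, the last holds). Time passes only in rows, so rows that repeat a pose let the fingers close. It gives the time, the measured TCP pose, the force and the opening at its end, in the units of the state.
- arm.read_state(): the state, without advancing time (a new reading comes with each control period).
- camera(name): name is "scene" or "top" or "wrist"; returns a dict with "pixels" (480x640x3 uint8, red, green, blue), "fx", "fy", "cx", "cy" (pixels), "dist" ([k1, k2, p1, p2, k3] as OpenCV has them; the pictures are not rectified), "rvec" (rotation vector, rad) and "tvec" (3), from world to camera coordinates, as OpenCV has them; the wrist camera has in their place "mount" (4x4, takes a point from camera to tool coordinates, whose origin is the TCP and whose axes are the flange's). Camera axes: x right, y down, z forward; pixel columns grow to the right and rows downward; lengths in m; the calibration is good to about 2 mm. A picture is of the moment at which its call begins: read the wrist's pose just before it. There is no depth.
- arm.close_job(): hands the job in, once; it reports no verdict.
The state is a dict: "clock": time; "qpos": joint angles; "dq": joint speeds; "joint_efforts": joint torques, N m; "tcp_pos": TCP position; "ee_rot": TCP orientation; "contact_force": force on the tool from outside, world axes, zero at the start; "torque": the same for the moment, N m; "gripper_width": opening from 0.0 (shut) to 1.0 (fully open).
Only numpy, scipy, OpenCV 4.12 (cv2) and the standard library are available. Lean on these libraries where they do the work, as an engineer would, in place of code of your own. Each camera call takes 0.05 s, during which the arm holds its last target. There are 200 camera calls.

TASK

Take the T-square from its cork rest and lay it on the stone slab ready for marking out: blade flat on the slab, the wooden stock pressed gently home against the slab's long edge nearest the robot so that it is flush along its whole length, and the blade's left-hand edge (seen from the robot) on the red tape mark. Do not shove the slab out of place or disturb the jar, the hammer and the shoe last, and leave the square lying there.

Things in the scene. Friction and masses are not known exactly. Their poses are not given: they have to be found in the camera images.
- square: T-square, 160 mm long, about 0.25 kg: steel blade 140 x 36 x 4 mm along x with a black grip rib on top and a wooden crossbar, the stock, across one end. Origin: on the blade's underside where the blade leaves the stock, on the blade's centre line; x along the blade away from the stock, z up. Left alone it balances on its blade, the stock hooked over the edge below it.
- stock: the wooden stock, rigidly part of the square; same origin and axes. 120 mm along y, 20 mm along x, 24 mm high: from 16 mm below to 8 mm above the blade's underside. Its inner face, which goes against the edge, is the plane x = 0; its back face is x = -20 mm
- grip (a point): middle of the top of the square's black grip rib: 65 mm along the blade from the square's origin, 28 mm above the blade's underside; the rib is 70 mm long along x, 18 mm wide across y, its sides 24 mm high above the 4 mm blade
- stock_left (a point): a point on the inner face of the stock, 58 mm to the square's +y side, 6 mm below the blade's underside
- stock_right (a point): the same on the square's -y side
- blade_edge (a point): a point on the blade's left-hand (+y) side edge, on its underside, 125 mm along the blade from the stock (15 mm from the blade's end) and 18 mm left of the blade's centre line
- slab: grey-white stone slab, 160 mm (x) by 240 mm (y) by 24 mm high, about 2 kg, lying loose on the table; origin at the centre of its underside. The edge to use is the long upright face at its x = -80 mm, the one nearest the robot
- mark (a point): centre of the strip of red tape on top of the slab: 50 mm long along the slab's x, 4 mm wide, paper-thin; 45 mm beyond the slab's middle (away from the robot), up to 50 mm to either side of its middle along y; axes as the slab's
- rest: cork block, 110 x 100 x 24 mm high, fixed, on which the square lies at the start, its stock hanging beside the block's near side; origin at the centre of its underside
- jar: bystander: white jar with a yellow lid, 68 mm across, 100 mm high; origin under its centre
- hammer: bystander: hammer about 240 mm long lying on the table
- last: bystander: wooden shoe last about 170 mm long and 95 mm high standing on its sole; origin under its middle
There are look-alikes about, which are no part of the job. Several things have the shape of the square; the one meant has the colours described above.

How it is judged:
By the outcome, as a careful person would: the job done as asked, in the order asked, and still so for the second after the job is handed in, with the robot touching nothing.
It also fails if it takes over 51 s, if anything falls off the work surface, if the arm or the gripper's body presses on something with over 40 N, if the wrist force passes 120 N, or if a joint passes its speed limit or range.

## Working session

There is one attempt and no reset: what is moved stays moved. The work goes in short steps, Python scripts to look and compute and a tool call to move; the robot and the scene stay as the last step left them, time stands still between calls to the robot, and variables do not carry over. Pictures are saved under pics/ and viewed, about 8 in all and at most 12, crops included, and the job is handed in when it is done.

Besides the shell and the picture viewer there is one more tool, called after "Request:" by a JSON object that holds its "method" and its "body", one argument or row to a line. drive_tool: Moves the arm, as the interface text tells. Scaled input: -1 to 1 covers 10 cm each way for a shift and pi rad each way for a turn. Its arguments: {"type":"object","properties":{"moves":{"type":"array"},"grip":{"type":"number"},"newtons":{"type":"number"}},"required":["moves"]}

```bash
mkdir -p pics
cat > h.py <<'E'
import numpy as np, cv2
from plant import arm, camera
from scipy.spatial.transform import Rotation as R
def cam(n):
    s=arm.read_state(); c=camera(n); c['s']=s
    c['K']=np.array([[c['fx'],0,c['cx']],[0,c['fy'],c['cy']],[0,0,1.]]); c['d']=np.array(c['dist'],float)
    if 'mount' in c:
        T=np.eye(4); T[:3,:3]=R.from_euler('xyz',s['ee_rot']).as_matrix(); T[:3,3]=s['tcp_pos']
        M=T@np.array(c['mount']); c['Rw']=M[:3,:3]; c['o']=M[:3,3]
    else:
        Rm=cv2.Rodrigues(np.array(c['rvec'],float))[0]; c['Rw']=Rm.T; c['o']=-Rm.T@np.array(c['tvec'],float).ravel()
    return c
def ray(c,uv,z):
    p=cv2.undistortPoints(np.array(uv,float).reshape(-1,1,2),c['K'],c['d']).reshape(-1,2)
    d=np.c_[p,np.ones(len(p))]@c['Rw'].T
    return c['o']+d*((z-c['o'][2])/d[:,2])[:,None]
def save(c,f,box=None,k=1):
    im=c['pixels'][:,:,::-1]
    if box: im=im[box[1]:box[3],box[0]:box[2]]
    cv2.imwrite('pics/'+f,cv2.resize(im,None,fx=k,fy=k,interpolation=cv2.INTER_CUBIC))
E
python3 - <<'E'
from h import *
print(arm.read_state())
for n in('top','scene','wrist'):
    c=cam(n); save(c,n+'1.png'); print(n,c['o'],c['fx'])
E
```

```text
{'clock': 0.0, 'qpos': array([ 1.10399141e+00,  4.23857875e-01,  1.63070645e+00,  2.98404080e-05,
        1.08861176e+00, -1.89921673e-02]), 'dq': array([-0.00123524, -0.0010175 ,  0.00176164, -0.00029274, -0.0007058 ,
        0.00092489]), 'joint_efforts': array([ 2.65999304e-03, -5.57373548e+01, -2.81756276e+01,  1.48235636e-04,
        7.23727484e-03, -7.09337954e-06]), 'tcp_pos': array([0.27033464, 0.56288844, 0.2305286 ]), 'ee_rot': array([-3.14001001e+00, -5.64824093e-05,  2.69376600e+00]), 'contact_force': array([-0.31802477,  0.18936142,  0.13753901]), 'torque': array([ 0.03964905, -0.0036629 , -0.0885157 ]), 'gripper_width': 1.0004659119841082}
top [ 0.55225998 -0.02275324  1.12893451] 451.74945858768655
scene [1.25795007 0.48162886 1.14050097] 589.8890253327215
wrist [0.19418713 0.60017658 0.37196863] 352.60706556534046
```

View pics/top1.png

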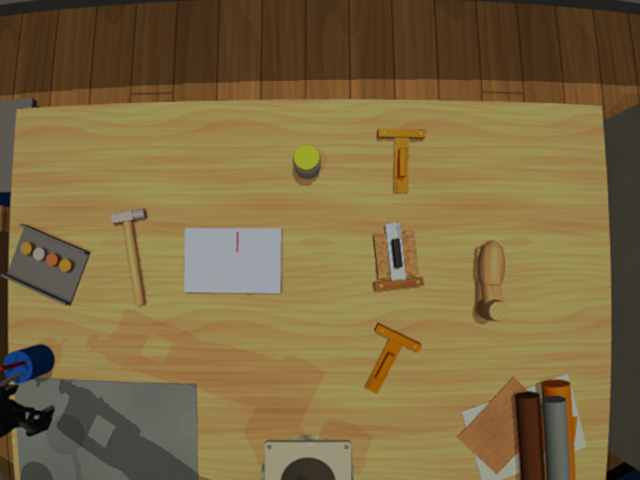

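View pics/scene1.png

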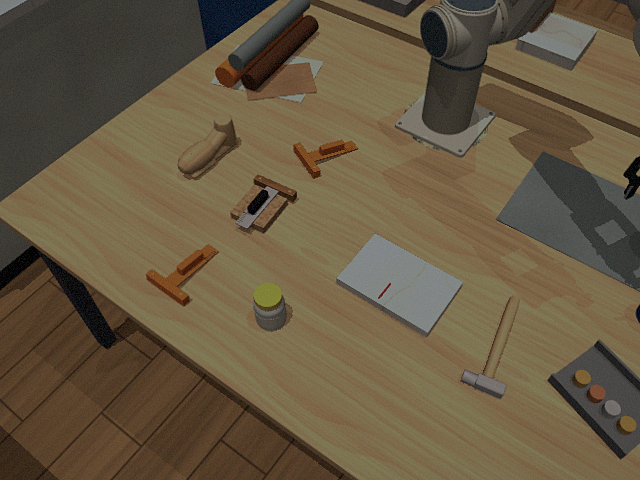

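The top view has three T-shapes:
- (397,255): steel blade, black rib and wooden stock, lying on cork.
- (401,160) and (393,357): both all orange, so look-alikes.

Only the first fits the description. The slab is at (233,260), the tape at (237,242), the jar at (307,160), the hammer at (130,255) and the last at (491,280). Next I'll measure and take a confirming crop.

Run:
```python
from h import *
c=cam('top'); im=c['pixels'].astype(int); save(c,'crop1.png',(340,190,460,310),5)
hsv=cv2.cvtColor(c['pixels'],cv2.COLOR_RGB2HSV)
def big(m):
    cs,_=cv2.findContours(m.astype(np.uint8),cv2.RETR_EXTERNAL,cv2.CHAIN_APPROX_NONE); return max(cs,key=cv2.contourArea)
def sub(m,x0,y0,x1,y1):
    o=np.zeros_like(m); o[y0:y1,x0:x1]=m[y0:y1,x0:x1]; return o
# slab
m=sub((hsv[...,1]<60)&(hsv[...,2]>110),170,210,300,310)|sub((im[...,0]>im[...,1]+60)&(im[...,1]<110),220,225,255,260)
r=cv2.minAreaRect(big(m)); b=cv2.boxPoints(r); P=ray(c,b,.024)
print('slab',b.round(1).tolist(),P[:,:2].round(4).tolist(),P.mean(0)[:2],[np.linalg.norm(P[i]-P[i-1]).round(4) for i in range(4)],
 [np.degrees(np.arctan2(*(P[i]-P[i-1])[[1,0]])).round(2) for i in range(4)])
m=sub((im[...,0]>im[...,1]+50)&(im[...,0]>im[...,2]+50)&(hsv[...,0]%175<8),225,225,250,258); ys,xs=np.nonzero(m); print('tape px',len(xs),xs.mean(),ys.mean(),ys.min(),ys.max())
print('tape',ray(c,[[xs.mean(),ys.mean()]],.024)); 
m=sub(hsv[...,2]<55,380,225,415,280); k=big(m); r=cv2.minAreaRect(k);b=cv2.boxPoints(r);P=ray(c,b,.052)
print('rib',r,P[:,:2].round(4).tolist(),P.mean(0),[np.degrees(np.arctan2(*(P[i]-P[i-1])[[1,0]])).round(2) for i in range(4)])
```

```text
slab [[184.0, 228.0], [281.0, 228.0], [281.0, 293.0], [184.0, 293.0]] [[0.6385, 0.3042], [0.6375, 0.0628], [0.4785, 0.0628], [0.4779, 0.3027]] [0.55810828 0.18312219] [np.float64(0.1606), np.float64(0.2414), np.float64(0.159), np.float64(0.24)] [np.float64(0.51), np.float64(-90.25), np.float64(-179.99), np.float64(90.14)]
tape px 20 237.0 241.5 232 251
tape [[0.60464439 0.17120265 0.024     ]]
rib ((396.13409423828125, 252.70730590820312), (27.276588439941406, 7.619776248931885), 83.6598129272461) [[0.6068, -0.2022], [0.6087, -0.2204], [0.5439, -0.2269], [0.542, -0.2087]] [ 0.57534015 -0.21455853  0.052     ] [np.float64(5.77), np.float64(-83.88), np.float64(-174.27), np.float64(95.97)]
```

View pics/crop1.png

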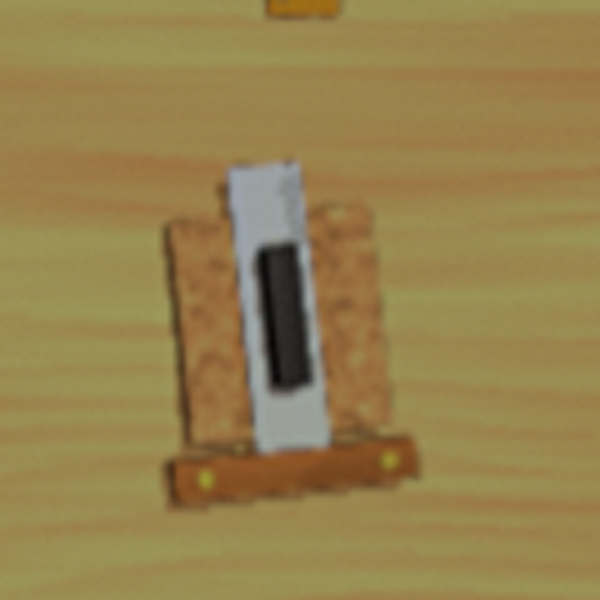

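Confirmed: the crop shows the steel blade, black rib and brown stock on cork, yawed about 5.9° to the left. I'll move above it now.

Request:
{"method": "drive_tool", "body": {
  "moves": [
    [-1,-0.93,0,0,0,0],
    [-1,-0.93,0,0,0,0],
    [-1,-0.93,0,0,0,0],
    [-1,-0.93,0,0,0,0]
  ],
  "grip": 1
}}

```text
clock: 0.53
tcp_pos: [0.3209, 0.4315, 0.2307]
ee_rot: [-3.138, 0.0, 2.692]
contact_force: [0.1, -0.3, -1.1]
gripper_width: 1.0
```

Request:
{"method": "drive_tool", "body": {
  "moves": [
    [-1,-0.93,0,0,0,0],
    [-1,-0.93,0,0,0,0],
    [-1,-0.93,0,0,0,0],
    [-1,-0.93,0,0,0,0]
  ]
}}

```text
clock: 0.87
tcp_pos: [0.3709, 0.3051, 0.2311]
ee_rot: [-3.14, 0.0, 2.692]
contact_force: [0.2, 0.9, 0.8]
gripper_width: 1.001
```

Request:
{"method": "drive_tool", "body": {
  "moves": [
    [-1,-0.93,0,0,0,0],
    [-1,-0.93,0,0,0,0],
    [-1,-0.93,0,0,0,0],
    [-1,-0.93,0,0,0,0]
  ]
}}

```text
clock: 1.2
tcp_pos: [0.4214, 0.1784, 0.2314]
ee_rot: [-3.141, 0.001, 2.691]
contact_force: [0.3, 0.2, 1.1]
gripper_width: 1.0
```

Request:
{"method": "drive_tool", "body": {
  "moves": [
    [-1,-0.93,0,0,0,0],
    [-1,-0.93,0,0,0,0],
    [-1,-0.93,0,0,0,0],
    [-1,-0.93,0,0,0,0]
  ]
}}

```text
clock: 1.53
tcp_pos: [0.472, 0.0512, 0.2317]
ee_rot: [-3.142, 0.002, 2.691]
contact_force: [0.4, 0.1, 0.4]
gripper_width: 0.998
```

Request:
{"method": "drive_tool", "body": {
  "moves": [
    [-1,-0.93,0,0,0,0],
    [-1,-0.93,0,0,0,0],
    [-1,-0.93,0,0,0,0],
    [-1,-0.93,0,0,0,0]
  ]
}}

```text
clock: 1.87
tcp_pos: [0.5223, -0.0762, 0.2317]
ee_rot: [-3.141, 0.003, 2.691]
contact_force: [1.0, -0.5, 0.1]
gripper_width: 1.006
```

Request:
{"method": "drive_tool", "body": {
  "moves": [
    [-1,-0.93,0,0,0,0],
    [-1,-0.93,0,0,0,0],
    [-1,-0.93,0,0,0,0],
    [-1,-0.93,0,0,0,0]
  ]
}}

```text
clock: 2.2
tcp_pos: [0.572, -0.2036, 0.2315]
ee_rot: [-3.141, 0.003, 2.691]
contact_force: [0.2, 0.0, -0.0]
gripper_width: 0.999
```

Request:
{"method": "drive_tool", "body": {
  "moves": [
    [-0.11,-0.1,0.5,0,0,0.4],
    [-0.11,-0.1,0.5,0,0,0.4],
    [-0.11,-0.1,0.5,0,0,0.4],
    [-0.11,-0.1,0.5,0,0,0.4],
    [-0.11,-0.1,0.5,0,0,0.4],
    [-0.11,-0.1,0.5,0,0,0.4],
    [-0.11,-0.1,0.5,0,0,0.4],
    [-0.11,-0.1,0.5,0,0,0.4],
    [-0.11,-0.1,0.5,0,0,0.4],
    [-0.11,-0.1,0.5,0,0,0.4],
    [-0.11,-0.1,0.5,0,0,0.4]
  ]
}}

```text
clock: 3.12
tcp_pos: [0.5755, -0.2121, 0.1811]
ee_rot: [-3.141, -0.001, 1.433]
contact_force: [-0.8, -0.1, -1.1]
gripper_width: 1.005
```

Request:
{"method": "drive_tool", "body": {
  "moves": [
    [0,0,0,0,0,0.425],
    [0,0,0,0,0,0.425],
    [0,0,0,0,0,0.425],
    [0,0,0,0,0,0.425],
    [0,0,0,0,0,0.425],
    [0,0,0,0,0,0.425],
    [0,0,0,0,0,0.425],
    [0,0,0,0,0,0.425],
    [0,0,0,0,0,0.425],
    [0,0,0,0,0,0.425],
    [0,0,0,0,0,0.425],
    [0,0,0,0,0,0.425]
  ]
}}

```text
clock: 4.12
tcp_pos: [0.5755, -0.2124, 0.1812]
ee_rot: [-3.141, 0.0, 0.103]
contact_force: [-0.7, 0.8, 0.2]
gripper_width: 1.001
```

Run:
```python
from h import *
c=cam('wrist'); save(c,'wrist2.png'); print(c['o'],c['s']['tcp_pos'],c['s']['ee_rot'])
hsv=cv2.cvtColor(c['pixels'],cv2.COLOR_RGB2HSV)
# project expected rib
P=np.array([[.5755,-.2145,.052]]); q=(P-c['o'])@c['Rw']; print(cv2.projectPoints(q,np.zeros(3),np.zeros(3),c['K'],c['d'])[0].ravel())
```

```text
[ 0.6601068  -0.20343295  0.32251034] [ 0.57546765 -0.21239667  0.18120268] [-3.14119280e+00  2.52112802e-04  1.02778852e-01]
[325.76700834 225.33867831]
```

View pics/wrist2.png

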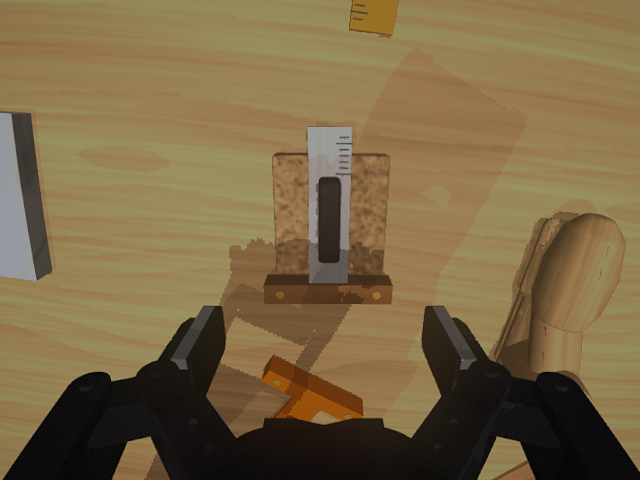

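The wrist view shows the rib at columns 319–341 and rows 178–263. It is aligned with the jaws, and the stock is at rows 275–303. I'll measure it, then go down.

Run:
```python
from h import *
c=cam('wrist'); g=cv2.cvtColor(c['pixels'],cv2.COLOR_RGB2GRAY)
m=np.zeros_like(g); m[170:272,311:350]=g[170:272,311:350]<70
cs,_=cv2.findContours(m,0,1); k=max(cs,key=cv2.contourArea); r=cv2.minAreaRect(k); b=cv2.boxPoints(r)
P=ray(c,b,.052); print(b.round(1).tolist(),P.round(4).tolist(),P.mean(0)); 
for i in range(4): d=P[i]-P[i-1]; print(np.linalg.norm(d),np.degrees(np.arctan2(d[1],d[0])))
# blade corner edges lines by hand-picked rows: brightness transitions
for v in(140,155,165): 
    row=g[v].astype(int); print(v,[int(x) for x in row[300:360]])
s=c['s']; T=R.from_euler('xyz',s['ee_rot']).as_matrix(); print('tool delta',T.T@(P.mean(0)-s['tcp_pos']))
```

```text
[[318.0, 177.0], [340.0, 177.0], [340.0, 262.0], [318.0, 262.0]] [[0.6136, -0.2044, 0.052], [0.6155, -0.2212, 0.052], [0.5449, -0.2299, 0.052], [0.543, -0.2117, 0.052]] [ 0.57925121 -0.21682397  0.052     ]
0.07103647667613125 5.879697130576402
0.016924568899434164 -83.83544161176444
0.07105825422848402 -172.96521812143723
0.018356960051213723 96.1194267875083
140 [133, 134, 133, 133, 134, 129, 106, 113, 138, 157, 157, 156, 156, 156, 156, 157, 156, 155, 154, 153, 154, 154, 156, 156, 156, 156, 155, 154, 154, 154, 154, 155, 156, 156, 156, 156, 156, 156, 155, 156, 155, 154, 155, 155, 158, 157, 157, 156, 156, 156, 157, 145, 124, 120, 120, 119, 121, 126, 130, 125]
155 [109, 104, 99, 94, 89, 86, 79, 86, 138, 157, 156, 156, 156, 157, 157, 156, 156, 152, 142, 141, 142, 145, 153, 157, 157, 155, 153, 152, 152, 152, 153, 154, 156, 155, 154, 155, 155, 153, 150, 133, 112, 112, 113, 114, 115, 114, 114, 115, 112, 129, 150, 127, 63, 65, 70, 73, 72, 72, 72, 72]
165 [118, 118, 120, 121, 124, 125, 127, 126, 125, 145, 145, 146, 147, 147, 147, 147, 145, 144, 142, 141, 142, 143, 145, 147, 147, 145, 142, 142, 140, 143, 147, 145, 145, 145, 144, 145, 146, 147, 147, 146, 142, 141, 143, 146, 148, 148, 148, 148, 148, 148, 139, 121, 116, 115, 113, 115, 114, 117, 117, 114]
tool delta [0.00331197 0.0047337  0.12921147]
```

Request:
{"method": "drive_tool", "body": {
  "moves": [
    [0.02,0.04,0.3,0,0,0],
    [0.02,0.04,0.6,0,0,0],
    [0.02,0.04,0.9,0,0,0],
    [0.02,0.04,1,0,0,0]
  ],
  "grip": 0.6,
  "newtons": 40
}}

```text
clock: 4.55
tcp_pos: [0.5754, -0.2158, 0.0774]
ee_rot: [-3.139, 0.005, 0.106]
contact_force: [-1.0, 0.4, -1.0]
gripper_width: 0.598
```

Request:
{"method": "drive_tool", "body": {
  "moves": [
    [0,0,0.15,0,0,0],
    [0,0,0.3,0,0,0],
    [0,0,0.4,0,0,0],
    [0,0,0.47,0,0,0],
    [0,0,0.49,0,0,0],
    [0,0,0.49,0,0,0]
  ]
}}

```text
clock: 5.05
tcp_pos: [0.5778, -0.2169, 0.0323]
ee_rot: [-3.141, 0.0, 0.103]
contact_force: [-0.4, 0.1, 0.1]
gripper_width: 0.602
```

Request:
{"method": "drive_tool", "body": {
  "moves": [
    [0,0,0,0,0,0],
    [0,0,0,0,0,0],
    [0,0,0,0,0,0],
    [0,0,0,0,0,0],
    [0,0,0,0,0,0],
    [0,0,0,0,0,0],
    [0,0,0,0,0,0],
    [0,0,0,0,0,0],
    [0,0,0,0,0,0],
    [0,0,0,0,0,0]
  ],
  "grip": 0,
  "newtons": 40
}}

```text
clock: 5.88
tcp_pos: [0.5785, -0.2172, 0.0333]
ee_rot: [3.141, -0.001, 0.102]
contact_force: [-0.5, -0.0, 7.4]
gripper_width: 0.203
```

Request:
{"method": "drive_tool", "body": {
  "moves": [
    [0,0,-0.1,0,0,0],
    [0,0,-0.25,0,0,0],
    [0,0,-0.5,0,0,0],
    [0,0,-0.8,0,0,0],
    [0,0,-1,0,0,0.0325],
    [0,0,-1,0,0,0.0325]
  ]
}}

```text
clock: 6.38
tcp_pos: [0.5803, -0.2179, 0.1373]
ee_rot: [3.139, -0.007, -0.004]
contact_force: [0.6, 0.1, -2.1]
gripper_width: 0.199
```

Request:
{"method": "drive_tool", "body": {
  "moves": [
    [-0.05,-0.2,0,0,0,0],
    [-0.1,-0.5,0,0,0,0],
    [-0.15,-0.8,0,0,0,0],
    [-0.2,-1,0,0,0,0]
  ]
}}

```text
clock: 6.72
tcp_pos: [0.5563, -0.1149, 0.1315]
ee_rot: [-3.141, 0.002, 0.002]
contact_force: [0.5, 0.4, -2.0]
gripper_width: 0.204
```

Request:
{"method": "drive_tool", "body": {
  "moves": [
    [-0.05,-0.3,0,0,0,0],
    [-0.1,-0.6,0,0,0,0],
    [-0.15,-0.9,0,0,0,0],
    [-0.15,-1,0,0,0,0]
  ]
}}

```text
clock: 7.05
tcp_pos: [0.5405, -0.0138, 0.1314]
ee_rot: [-3.141, 0.003, 0.003]
contact_force: [0.4, 0.2, -2.7]
gripper_width: 0.201
```

Request:
{"method": "drive_tool", "body": {
  "moves": [
    [-0.05,-0.3,0,0,0,0],
    [-0.1,-0.6,0,0,0,0],
    [-0.15,-0.9,0,0,0,0],
    [-0.15,-1,0,0,0,0]
  ]
}}

```text
clock: 7.38
tcp_pos: [0.5263, 0.0857, 0.1317]
ee_rot: [-3.141, 0.002, 0.003]
contact_force: [-0.2, -0.3, -2.5]
gripper_width: 0.202
```

Request:
{"method": "drive_tool", "body": {
  "moves": [
    [0,-0.3,0,0,0,0],
    [0,-0.6,0,0,0,0],
    [0,-0.7,0,0,0,0],
    [0,-0.7,0,0,0,0],
    [0,-0.7,0,0,0,0]
  ]
}}

```text
clock: 7.8
tcp_pos: [0.5276, 0.1528, 0.1319]
ee_rot: [3.141, 0.001, 0.002]
contact_force: [0.8, -0.3, -2.6]
gripper_width: 0.201
```

Run:
```python
from h import *
c=cam('wrist'); save(c,'wrist3.png'); t=cam('top'); save(t,'top3.png',(150,190,330,340),4); print(c['s']['tcp_pos'],c['s']['ee_rot'],c['s']['contact_force'],c['s']['torque'])
import pickle; pickle.dump((c,t),open('v3.pkl','wb'))
```

```text
[0.52758238 0.15284265 0.13187915] [3.14096428e+00 7.71437436e-04 1.90566357e-03] [ 0.75983411 -0.32129454 -2.5806733 ] [ 0.03910055 -0.07351948  0.03873059]
```

View pics/wrist3.png

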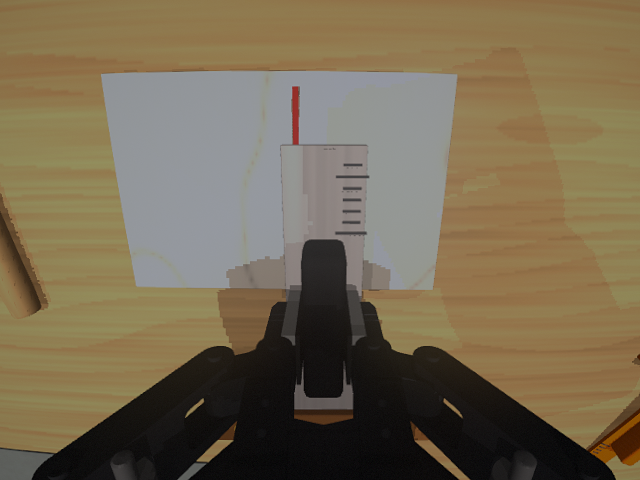

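View pics/top3.png

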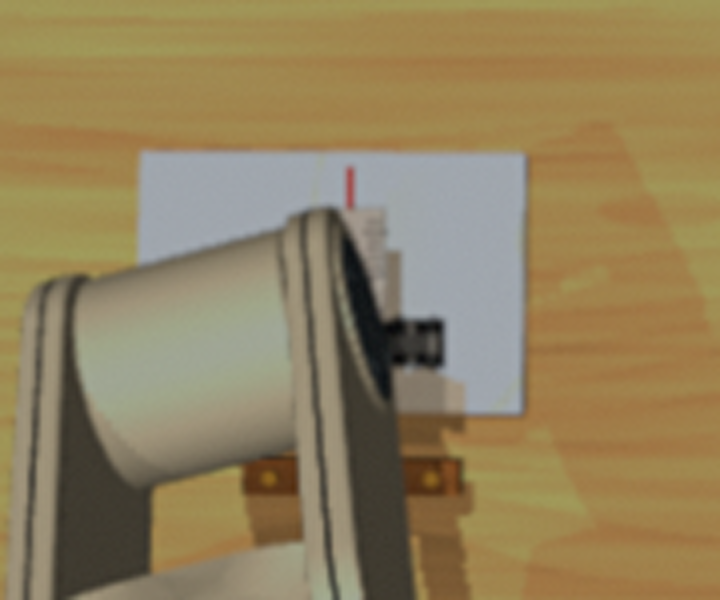

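The wrist view shows the slab corners at (102,75), (456,74), (434,290) and (136,287), the tape at columns 292–299 and rows 87–143, and the blade end from (281,145) to (367,145). Now I'll fit lines to the edges.

```bash
cat >> h.py <<'E'
def edge(c,g,a,b,z,n=40,h=7):
    "sub-pixel strongest gradient along the line a-b (pixels), searched h px across; fitted world line at height z"
    a,b=np.array(a,float),np.array(b,float); t=(b-a)/np.linalg.norm(b-a); nn=np.array([-t[1],t[0]]); off=np.arange(-h,h+.01,.25); pts=[]
    gb=cv2.GaussianBlur(g,(0,0),.8).astype(np.float32)
    for s in np.linspace(0.05,.95,n):
        p=a+s*(b-a)+off[:,None]*nn
        v=cv2.remap(gb,p[:,0].astype(np.float32)[None],p[:,1].astype(np.float32)[None],1)[0]
        pts.append(p[np.argmax(abs(np.gradient(v)))])
    P=ray(c,pts,z)[:,:2]; keep=np.ones(n,bool)
    for _ in range(4):
        m=np.median(P[keep],0) if _<0 else P[keep].mean(0); d=np.linalg.svd(P[keep]-m)[2][0]; r=abs((P-m)@[-d[1],d[0]]); keep=r<max(.0008,2*np.median(r))
    d=d*np.sign(d[np.argmax(abs(d))]); return m,d,np.degrees(np.arctan2(d[1],d[0])),keep.sum(),r[keep].max()
E
python3 - <<'E'
from h import *
import pickle; c,t=pickle.load(open('v3.pkl','rb'))
g=c['pixels'][:,:,2].astype(np.float32)
S=.024; zt=c['s']['tcp_pos'][2]-.0093+.004
for n,a,b,z in [('far',(102,74),(456,74),S),('nearL',(136,287),(218,288),S),('nearR',(380,290),(434,290),S),('left',(102,75),(135,287),S),('right',(456,75),(434,290),S),
  ('bladeL',(281,147),(286,262),zt),('bladeR',(367,147),(365,262),zt),('bladeEnd',(283,145),(365,145),zt)]:
    m,d,a_,k,r=edge(c,g,a,b,z); print(n,m.round(4),round(a_,2),k,r.round(4))
im=c['pixels'].astype(int); m=(im[...,0]>im[...,1]+60)&(im[...,0]>90); m[:,:285]=0;m[:,305:]=0;m[150:]=0
ys,xs=np.nonzero(m); P=ray(c,np.c_[xs,ys],S)[:,:2]; mm=P.mean(0); d=np.linalg.svd(P-mm)[2][0]; print('tape',mm,P.min(0),P.max(0),d)
E
```

```text
far [0.6402 0.1822] 89.62 40 0.0004
nearL [0.4822 0.2695] 89.57 40 0.0006
nearR [0.481 0.086] 88.96 40 0.0006
left [0.5657 0.3029] -0.3 40 0.0004
right [0.5645 0.0652] -0.3 40 0.0004
bladeL [0.576  0.1708] -0.13 39 0.0005
bladeR [0.5742 0.1348] 0.22 33 0.0008
bladeEnd [0.6012 0.1528] 90.89 40 0.0006
tape [0.6119082  0.17192487] [0.59350015 0.16991419] [0.62977088 0.1737435 ] [-9.99999989e-01  1.49603699e-04]
```

Request:
{"method": "drive_tool", "body": {
  "moves": [
    [0.04,-0.016,0.15,0,0,0.0022],
    [0.08,-0.016,0.35,0,0,0.0022],
    [0.08,-0.016,0.6,0,0,0.0022],
    [0.08,-0.016,0.8,0,0,0.0022],
    [0.08,-0.016,0.9,0,0,0.0022],
    [0.08,-0.016,0.95,0,0,0.0022],
    [0.08,-0.016,0.95,0,0,0.0022],
    [0.08,-0.016,0.95,0,0,0.0022]
  ]
}}

```text
clock: 8.57
tcp_pos: [0.5364, 0.1543, 0.0379]
ee_rot: [-3.141, -0.001, -0.008]
contact_force: [0.3, 0.1, -1.6]
gripper_width: 0.2
```

Run:
```python
from h import *
c=cam('wrist'); save(c,'wrist4.png'); t=cam('scene'); print(c['s']['tcp_pos'],c['s']['ee_rot'],c['s']['contact_force'],c['s']['torque'])
import pickle; pickle.dump((c,t),open('v4.pkl','wb'))
```

```text
[0.53638155 0.15433989 0.03788534] [-3.14145442e+00 -6.60642829e-04 -7.54108878e-03] [ 0.28903611  0.07383134 -1.57804906] [-0.00792414 -0.04374583  0.0153302 ]
```

View pics/wrist4.png

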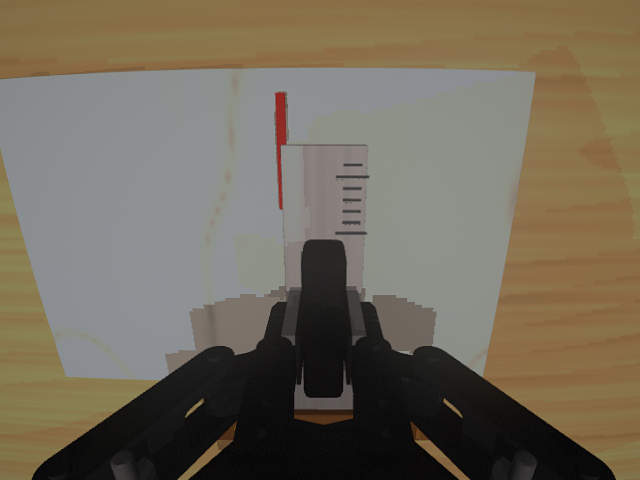

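The blade's left edge, columns 281–286, now lies along the right-hand half of the tape (columns 276–288, rows 92–209). I'll measure the offset.

```bash
cat > m4.py <<'E'
from h import *
import pickle,sys; c,t=pickle.load(open(sys.argv[1],'rb')); zu=float(sys.argv[2])
g=c['pixels'][:,:,2].astype(np.float32); S=.024; zt=zu+.004
for n,a,b,z in [('far',(30,76),(530,71),S),('right',(534,80),(490,350),S),('left',(5,140),(60,360),S),('bladeR',(367,147),(364,230),zt),('bladeL',(282,150),(286,262),zt),('bladeEnd',(284,145),(365,145),zt)]:
    m,d,a_,k,r=edge(c,g,a,b,z,h=5); print(n,m.round(4),round(a_,2),k,r.round(4))
R_=c['pixels'][:,:,0]-1.0*c['pixels'][:,:,1]
# tape edges
for n,a,b in [('tapeL',(275.5,95),(280,205)),('tapeR',(286.5,95),(287.5,140))]:
    m,d,a_,k,r=edge(c,R_.astype(np.float32),a,b,S,h=5); print(n,m.round(4),round(a_,2),k,r.round(4))
E
python3 m4.py v4.pkl .0286
```

```text
far [0.6398 0.1718] 89.7 40 0.0004
right [0.5747 0.0656] -0.35 40 0.0003
left [0.5564 0.3019] -1.3 38 0.0008
bladeR [0.5922 0.1358] -0.63 29 0.0006
bladeL [0.5825 0.1718] -1.03 36 0.0005
bladeEnd [0.6099 0.1534] 91.14 40 0.0005
tapeL [0.6081 0.174 ] -0.4 34 0.0003
tapeR [0.6202 0.1699] 0.2 40 0.0003
```

Request:
{"method": "drive_tool", "body": {
  "moves": [
    [0.02,-0.003,0.02,0,0,-0.001],
    [0.04,-0.003,0.03,0,0,-0.001],
    [0.06,-0.003,0.03,0,0,-0.001],
    [0.07,-0.003,0.03,0,0,-0.001],
    [0.07,-0.003,0.03,0,0,-0.001],
    [0.07,-0.003,0.03,0,0,-0.001]
  ]
}}

```text
clock: 9.17
tcp_pos: [0.5429, 0.1549, 0.0344]
ee_rot: [-3.142, -0.0, -0.004]
contact_force: [0.4, 0.0, -2.7]
gripper_width: 0.202
```

Request:
{"method": "drive_tool", "body": {
  "moves": [
    [0.005,0,0,0,0,0],
    [0.01,0,0,0,0,0],
    [0.01,0,0,0,0,0],
    [0.01,0,0,0,0,0]
  ]
}}

```text
clock: 9.5
tcp_pos: [0.5438, 0.1549, 0.0343]
ee_rot: [3.142, 0.0, -0.004]
contact_force: [-0.8, -0.3, -2.8]
gripper_width: 0.199
```

Request:
{"method": "drive_tool", "body": {
  "moves": [
    [0.005,0,0,0,0,0],
    [0.01,0,0,0,0,0],
    [0.01,0,0,0,0,0],
    [0.01,0,0,0,0,0]
  ]
}}

```text
clock: 9.83
tcp_pos: [0.5449, 0.1549, 0.0343]
ee_rot: [-3.142, -0.0, -0.004]
contact_force: [-0.9, 0.2, -2.1]
gripper_width: 0.2
```

Request:
{"method": "drive_tool", "body": {
  "moves": [
    [0.003,0,0,0,0,0],
    [0.005,0,0,0,0,0],
    [0.005,0,0,0,0,0],
    [0.005,0,0,0,0,0]
  ]
}}

```text
clock: 10.17
tcp_pos: [0.5453, 0.1549, 0.0343]
ee_rot: [-3.142, 0.0, -0.004]
contact_force: [-0.7, -0.1, -1.6]
gripper_width: 0.198
```

Request:
{"method": "drive_tool", "body": {
  "moves": [
    [0.003,0,0,0,0,0],
    [0.005,0,0,0,0,0],
    [0.005,0,0,0,0,0],
    [0.005,0,0,0,0,0]
  ]
}}

```text
clock: 10.5
tcp_pos: [0.5459, 0.1549, 0.0343]
ee_rot: [3.142, 0.0, -0.004]
contact_force: [0.9, -0.4, -1.5]
gripper_width: 0.198
```

Request:
{"method": "drive_tool", "body": {
  "moves": [
    [0.003,0,0,0,0,0],
    [0.005,0,0,0,0,0],
    [0.005,0,0,0,0,0],
    [0.005,0,0,0,0,0]
  ]
}}

```text
clock: 10.83
tcp_pos: [0.5464, 0.1549, 0.0343]
ee_rot: [3.142, 0.0, -0.004]
contact_force: [-0.2, -0.4, -2.0]
gripper_width: 0.2
```

Request:
{"method": "drive_tool", "body": {
  "moves": [
    [0.003,0,0,0,0,0],
    [0.005,0,0,0,0,0],
    [0.005,0,0,0,0,0],
    [0.005,0,0,0,0,0]
  ]
}}

```text
clock: 11.17
tcp_pos: [0.5469, 0.1549, 0.0343]
ee_rot: [-3.142, -0.0, -0.004]
contact_force: [0.5, 0.0, -2.5]
gripper_width: 0.198
```

Request:
{"method": "drive_tool", "body": {
  "moves": [
    [0.003,0,0,0,0,0],
    [0.005,0,0,0,0,0],
    [0.005,0,0,0,0,0],
    [0.005,0,0,0,0,0]
  ]
}}

```text
clock: 11.5
tcp_pos: [0.5472, 0.1549, 0.0343]
ee_rot: [3.142, 0.0, -0.004]
contact_force: [-0.5, -0.4, -2.2]
gripper_width: 0.201
```

```bash
python3 - <<'E'
from h import *
c=cam('wrist'); t=cam('top'); s=cam('scene'); print(c['s']['tcp_pos'],c['s']['ee_rot'],s['s']['contact_force'],c['s']['torque'])
save(s,'scene5.png',(330,220,480,340),5)
import pickle; pickle.dump((c,t),open('v5.pkl','wb'))
E
python3 m4.py v5.pkl .025
```

```text
[0.54716935 0.15485321 0.03426667] [ 3.14152537e+00  3.91853615e-04 -4.00913981e-03] [-0.71407646 -0.99117326 -1.91261858] [-0.02897679  0.05931932 -0.02357252]
far [0.648  0.1692] 90.96 37 0.002
right [0.583  0.0662] 0.55 36 0.0004
left [0.5706 0.2977] -4.73 24 0.0015
bladeR [0.603  0.1365] -1.32 28 0.0005
bladeL [0.5961 0.1723] -0.63 29 0.0003
bladeEnd [0.6208 0.1542] 90.23 40 0.0006
tapeL [0.6167 0.1736] 0.22 38 0.0008
tapeR [0.6297 0.1699] -0.01 31 0.0008
```

View pics/scene5.png

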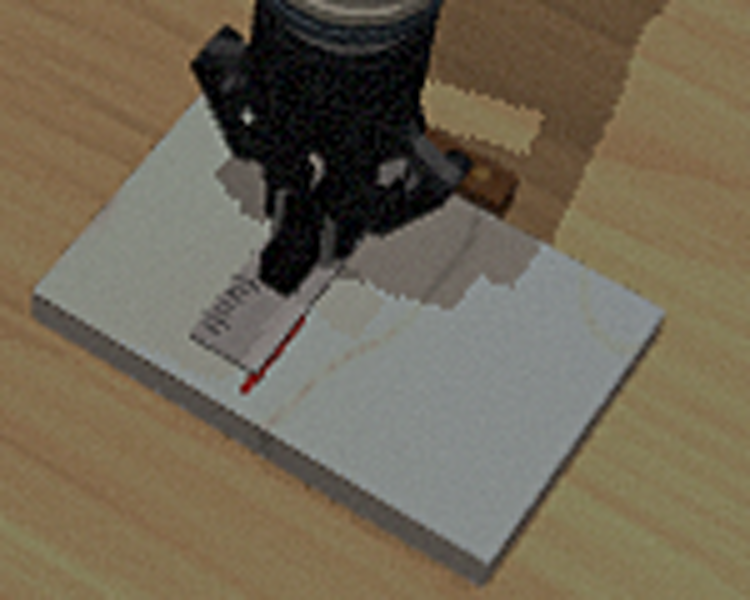

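The scene crop shows the stock right at the near edge and the blade edge along the tape, but the far-edge number comes from stale seeds. I'll check whether the slab moved and re-seed the fit.

```bash
cat > slab.py <<'E'
from h import *
import sys,pickle
def slab(t):
    g=t['pixels'][:,:,2].astype(np.float32)
    for n,a,b in [('far',(190,228),(275,228)),('right',(281.5,232),(281,290)),('nearR',(272,293),(280,293))]:
        m,d,a_,k,r=edge(t,g,a,b,.024,h=4); print(n,m.round(4),round(a_,2),k,r.round(4))
if __name__=='__main__':
    for f in('v3.pkl','v5.pkl'): print(f); slab(pickle.load(open(f,'rb'))[1])
    c=pickle.load(open('v5.pkl','rb'))[0]; save(c,'wrist5.png')
    im=c['pixels'].astype(int); m=(im[...,0]>im[...,1]+60)&(im[...,0]>90); m[:,:265]=0;m[:,300:]=0;m[240:]=0
    for v in range(90,230,15): x=np.nonzero(m[v])[0]; print(v,x.min() if len(x) else None,x.max() if len(x) else None)
    for u in (100,200,400,500): print(u,np.argmax(abs(np.gradient(cv2.GaussianBlur(im[:,u,2].astype(np.float32),(0,0),1).ravel())[50:150]))+50)
E
python3 slab.py
```

```text
v3.pkl
far [0.6393 0.1828] 89.74 40 0.0008
right [0.5566 0.0639] -0.18 40 0.0007
nearR [0.4778 0.0753] 90.04 31 0.0005
v5.pkl
far [0.6393 0.1828] 89.7 40 0.0008
right [0.555 0.064] -0.04 39 0.0006
nearR [0.4775 0.075 ] 90.04 40 0.0008
90 None None
105 None None
120 277 286
135 278 286
150 278 280
165 279 280
180 279 280
195 280 281
210 280 281
225 281 282
100 98
200 95
400 95
500 97
```

Request:
{"method": "drive_tool", "body": {
  "moves": [
    [0.003,0,0,0,0,0],
    [0.005,0,0,0,0,0],
    [0.005,0,0,0,0,0],
    [0.005,0,0,0,0,0]
  ]
}}

```text
clock: 11.98
tcp_pos: [0.5473, 0.1548, 0.0341]
ee_rot: [3.141, 0.001, -0.004]
contact_force: [-3.6, 0.4, -2.4]
gripper_width: 0.2
```

Request:
{"method": "drive_tool", "body": {
  "moves": [
    [0.003,0,0,0,0,0],
    [0.005,0,0,0,0,0],
    [0.005,0,0,0,0,0],
    [0.005,0,0,0,0,0]
  ]
}}

```text
clock: 12.32
tcp_pos: [0.5473, 0.1548, 0.034]
ee_rot: [3.141, 0.002, -0.004]
contact_force: [-4.7, 0.4, -2.3]
gripper_width: 0.203
```

Contact at 4.7 N, and the slab is holding. Now I'll lower until the blade rests.

Request:
{"method": "drive_tool", "body": {
  "moves": [
    [0,0,0.003,0,0,0],
    [0,0,0.006,0,0,0],
    [0,0,0.006,0,0,0],
    [0,0,0.006,0,0,0]
  ]
}}

```text
clock: 12.65
tcp_pos: [0.5473, 0.1548, 0.0338]
ee_rot: [3.141, 0.002, -0.004]
contact_force: [-7.1, 0.5, 1.7]
gripper_width: 0.199
```

Request:
{"method": "drive_tool", "body": {
  "moves": [
    [0,0,0.003,0,0,0],
    [0,0,0.006,0,0,0],
    [0,0,0.006,0,0,0],
    [0,0,0.006,0,0,0]
  ]
}}

```text
clock: 12.98
tcp_pos: [0.5473, 0.1548, 0.0336]
ee_rot: [3.141, 0.002, -0.004]
contact_force: [-8.4, 0.8, 5.5]
gripper_width: 0.199
```

Run:
```python
from h import *
for i in range(4):
    c=cam('wrist'); s=c['s']; print(s['tcp_pos'].round(4),s['ee_rot'].round(4),s['contact_force'].round(1),s['torque'].round(3))
import slab; slab.slab(cam('top'))
```

```text
[0.5473 0.1548 0.0336] [ 3.1412e+00  2.1000e-03 -3.9000e-03] [-8.4  0.8  5.5] [ 0.04   1.278 -0.013]
[0.5473 0.1548 0.0336] [ 3.1412e+00  2.1000e-03 -3.9000e-03] [-8.   0.2  6.4] [ 0.063  1.359 -0.054]
[0.5472 0.1548 0.0336] [ 3.1412e+00  2.1000e-03 -3.9000e-03] [-8.2  0.8  7.7] [ 0.049  1.264 -0.047]
[0.5473 0.1548 0.0336] [ 3.1413e+00  2.1000e-03 -3.9000e-03] [-8.2  1.5  6. ] [ 0.05   1.261 -0.064]
far [0.6397 0.1844] 89.74 36 0.0005
right [0.5566 0.0639] -0.22 40 0.0007
nearR [0.4775 0.0752] 91.22 35 0.0008
```

Yaw torque is near zero under 8 N, so both ends of the stock bear evenly. I'll ease the push and release.

Request:
{"method": "drive_tool", "body": {
  "moves": [
    [-0.003,0,0,0,0,0],
    [-0.006,0,0,0,0,0],
    [-0.006,0,0,0,0,0],
    [-0.006,0,0,0,0,0]
  ]
}}

```text
clock: 13.57
tcp_pos: [0.5473, 0.1548, 0.0336]
ee_rot: [3.141, 0.001, -0.004]
contact_force: [-5.7, 0.4, 3.9]
gripper_width: 0.202
```

Request:
{"method": "drive_tool", "body": {
  "moves": [
    [0,0,0,0,0,0],
    [0,0,0,0,0,0],
    [0,0,0,0,0,0],
    [0,0,0,0,0,0],
    [0,0,0,0,0,0]
  ],
  "grip": 0.2,
  "newtons": 20
}}

```text
clock: 13.98
tcp_pos: [0.5473, 0.1548, 0.0335]
ee_rot: [3.141, 0.001, -0.004]
contact_force: [-6.2, -0.4, 5.5]
gripper_width: 0.203
```

Request:
{"method": "drive_tool", "body": {
  "moves": [
    [0,0,0,0,0,0],
    [0,0,0,0,0,0],
    [0,0,0,0,0,0],
    [0,0,0,0,0,0],
    [0,0,0,0,0,0]
  ],
  "grip": 0.5
}}

```text
clock: 14.4
tcp_pos: [0.5483, 0.155, 0.0333]
ee_rot: [-3.141, -0.001, -0.004]
contact_force: [-0.4, -0.6, 0.2]
gripper_width: 0.499
```

Request:
{"method": "drive_tool", "body": {
  "moves": [
    [0,0,-0.1,0,0,0],
    [0,0,-0.3,0,0,0],
    [0,0,-0.5,0,0,0],
    [0,0,-0.8,0,0,0],
    [0,0,-1,0,0,0],
    [0,0,-1,0,0,0]
  ]
}}

```text
clock: 14.9
tcp_pos: [0.5507, 0.1556, 0.1381]
ee_rot: [-3.14, -0.008, -0.004]
contact_force: [1.0, 0.7, -0.4]
gripper_width: 0.496
```

Run:
```python
from h import *
c=cam('wrist'); t=cam('top'); save(c,'wrist6.png')
import pickle; pickle.dump((c,t),open('v6.pkl','wb'))
import slab; slab.slab(t); print(c['s'])
```

```text
far [0.6394 0.1811] 89.71 35 0.0008
right [0.555  0.0639] -0.08 39 0.0006
nearR [0.4777 0.0758] 90.12 32 0.0005
{'clock': 14.9, 'qpos': array([ 2.54660750e-01,  4.67529056e-01,  1.81674446e+00, -3.20827773e-05,
        8.49280860e-01,  1.82934630e+00]), 'dq': array([-0.00080891,  0.05220457,  0.03275991, -0.00070121, -0.06402829,
        0.00055009]), 'joint_efforts': array([ 2.11847783e-02, -5.21831810e+01, -2.10945439e+01,  1.38360501e-04,
        6.98001478e-01,  9.57652765e-05]), 'tcp_pos': array([0.55065862, 0.15563241, 0.13813245]), 'ee_rot': array([-3.13956085, -0.00777729, -0.00387603]), 'contact_force': array([ 1.0349239 ,  0.73232655, -0.35209599]), 'torque': array([-0.01291866,  0.01621595, -0.00233903]), 'gripper_width': 0.49594943757107773}
```

View pics/wrist6.png

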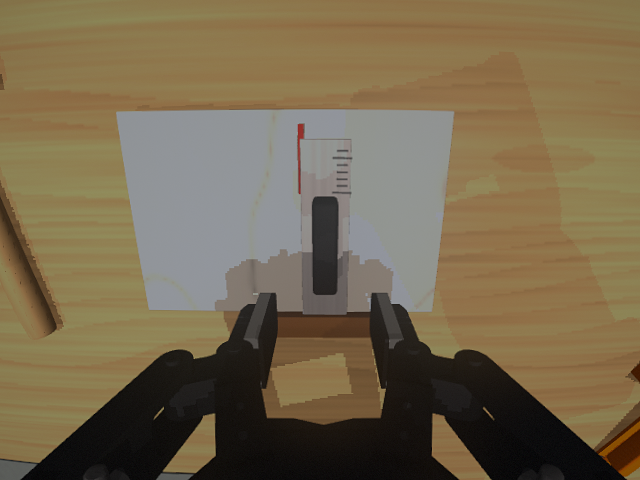

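The square lies on the slab with its left edge at columns 300–303, on the tape. I'll back off for a clear view of the joint between stock and slab.

Request:
{"method": "drive_tool", "body": {
  "moves": [
    [0,0,-0.4,0,0,0],
    [-0.3,0,-0.7,0,0,0],
    [-0.6,0,-0.9,0,0,0],
    [-1,0,-0.9,0,0,0],
    [-1,0,-0.9,0,0,0],
    [-1,0,-0.9,0,0,0],
    [-1,0,-0.9,0,0,0]
  ]
}}

```text
clock: 15.58
tcp_pos: [0.4478, 0.1553, 0.2226]
ee_rot: [3.141, 0.0, -0.004]
contact_force: [0.6, -0.3, 0.1]
gripper_width: 0.496
```

Run:
```python
from h import *
c=cam('wrist'); t=cam('top'); save(c,'wrist7.png',(150,110,480,350),2.4)
import pickle; pickle.dump((c,t),open('v7.pkl','wb')); print(c['s']['tcp_pos'],c['s']['ee_rot'])
```

```text
[0.44780692 0.15531514 0.22259988] [ 3.14137200e+00  4.07229192e-04 -3.50704348e-03]
```

View pics/wrist7.png

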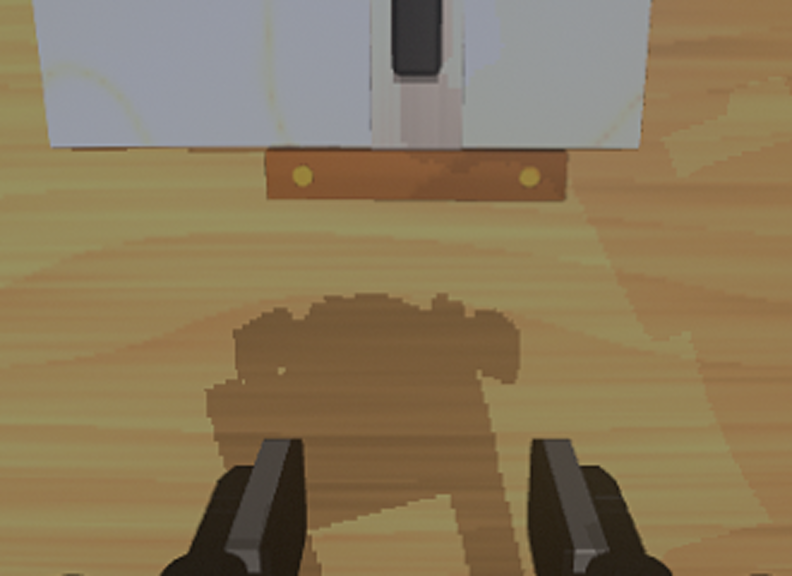

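Run:
```python
from h import *
import pickle; c,t=pickle.load(open('v7.pkl','rb'))
g=c['pixels'][:,:,2].astype(np.float32)
for n,a,b,z in [('nearL',(175,171),(256,172),.024),('nearR',(390,172),(414,172),.024),('stockback',(264,193),(384,193.5),.032),('stockin',(264,172.5),(384,172.5),.032)]:
    m,d,a_,k,r=edge(c,g,a,b,z,h=3.5); print(n,m.round(4),round(a_,2),k,r.round(4))
c=pickle.load(open('v6.pkl','rb'))[0]; g=c['pixels'][:,:,2].astype(np.float32)
for n,a,b,z in [('nearL6',(152,310),(215,311),.024),('nearR6',(400,311),(430,311),.024),('far6',(118,112),(453,111),.024),('bladeL',(301,150),(303,240),.028),('bladeR',(351,142),(349,240),.028),('end',(303,139),(350,139),.028)]:
    m,d,a_,k,r=edge(c,g,a,b,z,h=4); print(n,m.round(4),round(a_,2),k,r.round(4))
im=c['pixels'].astype(int); D=im[...,0]-im[...,1]
for v in (126,130,134,145,160,180): print(v,D[v,294:310].tolist())
for v in(130,160): print(ray(c,[[297,v],[304.5,v],[301,v]],.024)[:,:2].round(4).tolist())
```

```text
nearL [0.4818 0.2592] 89.35 40 0.0002
nearR [0.48  0.079] 89.73 40 0.0004
stockback [0.4606 0.1543] 89.03 40 0.0006
stockin [0.4817 0.1543] 89.16 40 0.0007
nearL6 [0.4825 0.2733] 89.12 40 0.0006
nearR6 [0.4809 0.0775] 88.76 33 0.0007
far6 [0.6403 0.1819] 89.69 40 0.0005
bladeL [0.5801 0.1731] 0.59 40 0.0012
bladeR [0.5792 0.1361] -0.49 33 0.0005
end [0.621  0.1529] 90.27 39 0.0007
126 [-3, -5, -5, 22, 104, 99, 98, 99, 93, 46, 2, -4, -3, -4, -3, -3]
130 [-4, -4, -4, 23, 104, 99, 97, 99, 95, 48, 1, -4, -3, -3, -3, -3]
134 [-4, -3, -6, -2, 106, 99, 98, 98, 96, 61, 2, -5, -4, -3, -3, -3]
145 [-4, -4, -5, 17, 87, 70, -3, -3, -4, -4, -3, -4, -4, -3, -3, -3]
160 [-3, -5, -5, 7, 67, 87, 16, -3, -2, -3, -3, -4, -4, -4, -4, -3]
180 [-4, -3, -4, -2, 43, 92, 43, 5, 8, 8, 9, 9, 9, 8, 8, 9]
[[0.626, 0.1739], [0.626, 0.1687], [0.626, 0.1711]]
[[0.6052, 0.1744], [0.6052, 0.169], [0.6052, 0.1716]]
```

By the wrist camera, the stock's centre sits on the slab's near edge to within 0.3 mm, and the left edge is within the tape's width. The yaw readings differ by about 0.3°, which is at the noise limit. So I'll finish with a light centred push on the back of the stock with closed fingers; that squares it if anything shifted on release.

Request:
{"method": "drive_tool", "body": {
  "moves": [
    [-0.13,0.01,0.3,0,0,0],
    [-0.13,0.01,0.6,0,0,0],
    [-0.13,0.01,0.9,0,0,0],
    [-0.13,0.01,1,0,0,0],
    [-0.13,0.01,1,0,0,0],
    [-0.13,0.01,1,0,0,0],
    [-0.13,0.01,1,0,0,0]
  ],
  "grip": 0
}}

```text
clock: 16.27
tcp_pos: [0.4361, 0.1546, 0.1241]
ee_rot: [-3.141, -0.002, -0.004]
contact_force: [0.3, 0.3, 0.3]
gripper_width: -0.003
```

Request:
{"method": "drive_tool", "body": {
  "moves": [
    [0,0,0.2,0,0,0],
    [0,0,0.4,0,0,0],
    [0,0,0.6,0,0,0],
    [0,0,0.8,0,0,0],
    [0,0,0.95,0,0,0],
    [0,0,1,0,0,0],
    [0,0,1,0,0,0]
  ]
}}

```text
clock: 16.85
tcp_pos: [0.4352, 0.1545, 0.0233]
ee_rot: [-3.142, -0.0, -0.004]
contact_force: [0.3, 0.5, 1.6]
gripper_width: 0.001
```

Request:
{"method": "drive_tool", "body": {
  "moves": [
    [0.04,0,0,0,0,0],
    [0.08,0,0,0,0,0],
    [0.1,0,0,0,0,0],
    [0.1,0,0,0,0,0]
  ]
}}

```text
clock: 17.18
tcp_pos: [0.4464, 0.1546, 0.0241]
ee_rot: [-3.141, -0.003, -0.004]
contact_force: [-0.3, -0.1, -0.5]
gripper_width: 0.002
```

Request:
{"method": "drive_tool", "body": {
  "moves": [
    [0.005,0,0,0,0,0],
    [0.01,0,0,0,0,0],
    [0.01,0,0,0,0,0],
    [0.01,0,0,0,0,0]
  ]
}}

```text
clock: 17.52
tcp_pos: [0.4456, 0.1543, 0.0232]
ee_rot: [3.142, 0.0, -0.004]
contact_force: [0.5, -0.1, 0.5]
gripper_width: -0.002
```

Request:
{"method": "drive_tool", "body": {
  "moves": [
    [0,0,0.03,0,0,0],
    [0,0,0.05,0,0,0],
    [0.01,0,0.05,0,0,0],
    [0.02,0,0.05,0,0,0],
    [0.02,0,0.05,0,0,0],
    [0.02,0,0.05,0,0,0]
  ]
}}

```text
clock: 18.02
tcp_pos: [0.4479, 0.1543, 0.0181]
ee_rot: [-3.142, -0.0, -0.004]
contact_force: [-0.3, 0.3, 0.1]
gripper_width: 0.0
```

Request:
{"method": "drive_tool", "body": {
  "moves": [
    [0.005,0,0,0,0,0],
    [0.01,0,0,0,0,0],
    [0.01,0,0,0,0,0],
    [0.01,0,0,0,0,0]
  ]
}}

```text
clock: 18.35
tcp_pos: [0.4488, 0.1543, 0.0182]
ee_rot: [-3.142, -0.0, -0.004]
contact_force: [-0.2, 0.1, 0.1]
gripper_width: 0.0
```

Request:
{"method": "drive_tool", "body": {
  "moves": [
    [0.005,0,0,0,0,0],
    [0.007,0,0,0,0,0],
    [0.007,0,0,0,0,0],
    [0.007,0,0,0,0,0]
  ]
}}

```text
clock: 18.68
tcp_pos: [0.449, 0.1542, 0.0181]
ee_rot: [3.141, 0.001, -0.004]
contact_force: [-1.6, 0.6, 0.8]
gripper_width: -0.0
```

Request:
{"method": "drive_tool", "body": {
  "moves": [
    [0.003,0,0,0,0,0],
    [0.005,0,0,0,0,0],
    [0.005,0,0,0,0,0],
    [0.005,0,0,0,0,0],
    [0.005,0,0,0,0,0]
  ]
}}

```text
clock: 19.1
tcp_pos: [0.4491, 0.1541, 0.018]
ee_rot: [3.141, 0.002, -0.004]
contact_force: [-5.0, 2.1, 3.1]
gripper_width: 0.002
```

```bash
python3 -c "
from plant import arm
s=arm.read_state(); print(s['contact_force'],s['torque'],s['tcp_pos'])"
```

```text
[-5.03533344  2.09583375  3.10583734] [0.23970685 0.82080223 0.01242706] [0.44907728 0.15413688 0.01800114]
```

It's solid at 5 N. I'll back straight off, go up and check.

Request:
{"method": "drive_tool", "body": {
  "moves": [
    [-0.03,0,0,0,0,0],
    [-0.1,0,0,0,0,0],
    [-0.15,0,0,0,0,0],
    [-0.15,0,-0.3,0,0,0],
    [-0.15,0,-0.6,0,0,0],
    [-0.15,0,-1,0,0,0],
    [-0.15,0,-1,0,0,0]
  ]
}}

```text
clock: 19.68
tcp_pos: [0.4384, 0.1555, 0.1236]
ee_rot: [-3.138, -0.01, -0.004]
contact_force: [2.1, 0.8, 0.2]
gripper_width: -0.001
```

Request:
{"method": "drive_tool", "body": {
  "moves": [
    [0,0,-0.4,0,0,0],
    [0.2,0,-0.7,0,0,0],
    [0.4,0,-0.9,0,0,0],
    [0.5,0,-0.9,0,0,0],
    [0.5,0,-0.9,0,0,0],
    [0.5,0,-0.9,0,0,0],
    [0.5,0,-0.9,0,0,0]
  ]
}}

```text
clock: 20.27
tcp_pos: [0.4829, 0.1537, 0.2064]
ee_rot: [3.141, 0.004, -0.004]
contact_force: [1.6, 0.3, 0.8]
gripper_width: 0.001
```

Run:
```python
from h import *
c=cam('wrist'); t=cam('top'); save(c,'wrist8.png',(120,60,460,315),2.35)
import pickle,slab; pickle.dump((c,t),open('v8.pkl','wb')); print(c['s']['tcp_pos'],c['s']['ee_rot']); slab.slab(t)
```

```text
[0.48294524 0.15370078 0.20643227] [ 3.1405715   0.00350573 -0.00391936]
far [0.6393 0.1828] 89.88 40 0.0008
right [0.5566 0.0639] -0.22 40 0.0006
nearR [0.4777 0.0752] 90.96 36 0.0005
```

View pics/wrist8.png

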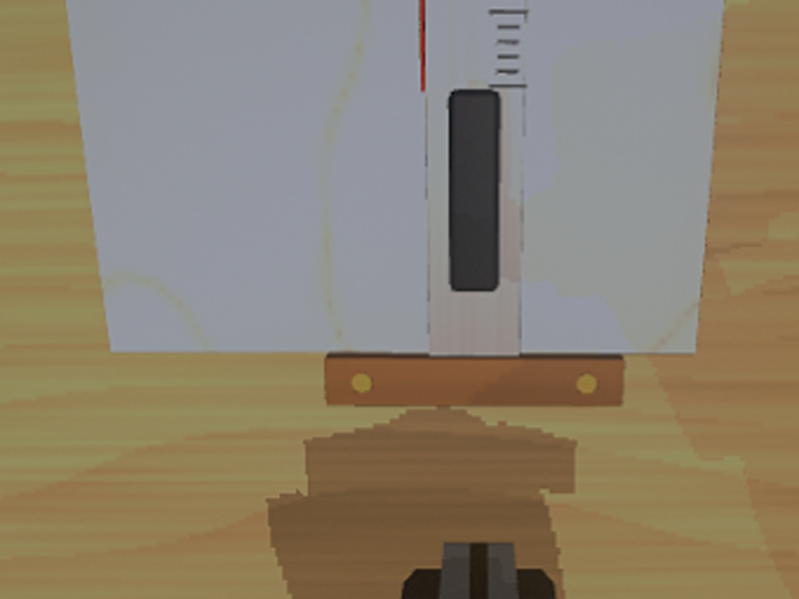

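Run:
```python
from h import *
import pickle
for f in('v6.pkl','v8.pkl'):
    c=pickle.load(open(f,'rb'))[0]; im=c['pixels'].astype(float); D=np.clip((im[...,0]-im[...,1]-5),0,None)/95
    D[:,:270]=0; D[:,330:]=0
    for v in range(0,200,6):
        w=D[v,270:330]
        if .8<w.sum()<9:
            u=np.nonzero(w>.4)[0]+270; P=ray(c,[[u[0]-.5,v],[u[0]-.5+w.sum(),v]],.024); print(f,v,w.sum().round(2),P[0,:2].round(4),((P[0]-P[1])[1]*1e3).round(2))
c=pickle.load(open('v8.pkl','rb'))[0]; g=c['pixels'][:,:,2].astype(np.float32)
k=2.35; px=lambda u,v:(120+u/k,60+v/k)
for n,a,b,z in [('nearL',px(115,351),px(318,352),.024),('nearR',px(630,352),px(692,352),.024),('stockback',px(330,405),px(620,404),.032),('stockin',px(330,354),px(620,354),.032)]:
    m,d,a_,kk,r=edge(c,g,a,b,z,h=3); print(n,m.round(4),round(a_,2),kk,r.round(4))
```

```text
v6.pkl 126 5.54 [0.6287 0.1735] 3.87
v6.pkl 132 5.41 [0.6247 0.1736] 3.8
v6.pkl 138 4.73 [0.6206 0.1737] 3.33
v6.pkl 144 1.83 [0.6164 0.1738] 1.3
v6.pkl 150 1.88 [0.6122 0.1739] 1.34
v6.pkl 156 1.75 [0.608 0.174] 1.25
v6.pkl 162 1.76 [0.6038 0.1741] 1.26
v6.pkl 168 1.59 [0.5995 0.1742] 1.15
v6.pkl 174 1.97 [0.5951 0.1743] 1.43
v6.pkl 180 2.78 [0.5908 0.1737] 2.03
v6.pkl 186 2.34 [0.5863 0.1738] 1.71
v6.pkl 192 2.71 [0.5819 0.1739] 1.99
v8.pkl 36 5.16 [0.6299 0.1741] 4.26
v8.pkl 42 4.79 [0.6253 0.1742] 3.98
v8.pkl 48 2.43 [0.6206 0.1735] 2.03
v8.pkl 54 1.61 [0.616  0.1736] 1.35
v8.pkl 60 1.68 [0.6113 0.1737] 1.42
v8.pkl 66 1.71 [0.6066 0.1738] 1.44
v8.pkl 72 1.53 [0.6018 0.1739] 1.29
v8.pkl 78 1.89 [0.5971 0.174 ] 1.61
v8.pkl 84 1.64 [0.5922 0.1741] 1.4
v8.pkl 90 1.87 [0.5874 0.1742] 1.61
v8.pkl 96 1.55 [0.5825 0.1743] 1.33
nearL [0.4818 0.2594] 89.62 40 0.0003
nearR [0.481  0.0791] 90.05 40 0.0002
stockback [0.4609 0.1545] 89.75 40 0.0003
stockin [0.483  0.1544] 89.65 40 0.0008
```

The stock and slab edge now agree in yaw (89.7° against 89.75°), and the blade edge is about 0.4 mm from the tape's centre line along its whole length. Handing in.

```bash
python3 -c "
from plant import arm
print(arm.close_job())"
```

```text
the job is handed in; nothing more can be done
None
```

I laid the T-square on the slab with its stock flush against the near edge and the blade's left edge on the red tape, then handed the job in at about 20 s of robot time. I gripped it by the rib, pressed the stock against the edge and set the blade down. After letting go, I gave the back of the stock one light, centred push with closed fingers.

**Last checks, from the camera:**
- **Flush:** stock and slab edge are parallel to about 0.1°, and the stock's inner face sits on the edge to within about 0.5 mm. Under the first push the wrist felt almost no twist, so both ends of the stock were bearing.
- **Tape mark:** the blade's left edge is within the tape's width, about 0.4 mm left of its centre, and parallel to it.
- **Slab:** it did not move beyond the measuring noise of about 0.5 mm. The hardest push was about 8 N while lowering the blade, and 5 N for the last push.
- **Clearance:** the gripper is clear of everything, about 0.2 m up. I didn't re-measure the jar, hammer and last, but every move stayed well clear of them.

**Checks that disagreed:**
- After release, one yaw reading differed from the slab by about 0.3–0.4°; that was why I made the final push, and it read parallel afterwards.
- The top and wrist cameras differ by 2–4 mm in x on the slab's near edge. I relied on contact rather than either camera for the final fit.

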